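# Serve a candle from the blue tipping tube

## Task

A customer wants a white candle from the blue tube on the shop counter. Tip the blue tube's mouth down so that the candle slides out as far as the wire stop, take the candle by its exposed end, draw it out and lay it gently flat in the wooden tray. Leave the green tube alone.

Things in the scene. Friction and masses are not known exactly. Their poses are not given: they have to be found in the camera images.
- blue_mouth (a point): Centre of the blue tube's open mouth; moves with the tube. x points into the tube along its axis, y level, z up, square to it. Tube 160 mm long, 44 mm outer, 36 mm inner width, facing the robot; level at the start, 160 mm up. Yellow press plate on top: upper face centre at (+45, 0, +28) mm, 30 (x) by 36 mm. Wire end stop at x = -55 mm, 14 mm wide, its top 8.5 mm above the bore's bottom.
- candle: White candle: cylinder 24 mm in diameter, 140 mm long, 60 g. Origin at its centre, x along it, wick at its -x end (towards the mouth). Hidden in the blue tube at first. With the tube fully tipped it slides to the wire stop, about 55 mm sticking out. The bore is 12 mm wider than it: once gripped, raise it 10 mm square to the tube to clear the stop, then draw it out along the tube.
- tray: Shallow wooden tray fixed to the counter, empty. Outer size 220 mm along its x, 160 mm along its y, 14 mm high; walls and floor 5 mm thick. Origin at the centre of its underside, z up. The candle fits most easily along x.
- green_mouth (a point): Mouth of the other tube, green, not wanted; same build and frame as the blue one. Each tube pivots on a level axis at (+80, 0, 0) mm in its mouth's frame, between wooden uprights 64 mm wide over all, 7 mm above that axis. It tips only mouth-down, to a stop at 0.5 rad, and friction holds it where it is left. 5 N down on the plate tips it; the plate sinks 21 mm and moves 8 mm mouthwards.
Mind the look-alikes: they are no part of the job. What is shaped like the part that bears blue_mouth but purple or turquoise is not meant.

How it is judged:
On the way, in this order (a step that is already met when the one before it is completed fails the run):
1. the blue tube is tipped mouth-down and the candle sticks out of it by more than 38 mm (angle between blue_mouth's own x axis and vertical below 1.32 rad and x of candle in the frame of blue_mouth between -0.05 and 0.032 m), for 0.2 s.
2. the candle is gripped by its exposed end while the rest is still in the tube (contact force between the fingers and candle above 1 N and x of candle in the frame of blue_mouth above -0.05 m and distance between candle and blue_mouth below 0.06 m), for 0.1 s.
At the end, for the whole second after the job is handed in: The white candle lies flat (within 4 degrees of level) on the tray's floor between its walls, its centre no more than 21 mm above the counter, at rest and released (x of candle in the frame of tray between -0.1 and 0.1 m and y of candle in the frame of tray between -0.07 and 0.07 m and z of candle in the frame of tray below 0.021 m and angle between candle's own x axis and vertical between 1.5 and 1.642 rad and linear speed of candle below 0.05 m/s); the robot touches nothing.
It fails at once if the green tube is tipped or pushed by more than 20 mm (distance of green_mouth from where it was at the start of the episode above 0.02 m).
It fails at once if the candle is dropped or falls instead of being laid down (linear speed of candle above 0.8 m/s and height (world z) of candle below 0.07 m and contact force between the fingers and candle below 0.1 N).
It also fails if it takes over 59 s, if anything falls off the work surface, if the arm or the gripper's body presses on something with over 40 N, if the wrist force passes 120 N, or if a joint passes its speed limit or range.

## Robot

A 6-joint arm with a two-finger parallel gripper is mounted at the origin on the work surface. World frame = base frame: x ahead of the robot, y to its left, z up, the work surface at z = 0. Lengths are in m, angles in rad, forces in N, time in s.
With the tool pointing down it reaches from about 0.25 to 0.775 m from the base axis. Payload 4 kg.
Tool frame: the origin (TCP) lies on the centre line of the jaws, within the pads' length; the fingertips stand 22 mm ahead of it and the grasp point (between the pads) lies 3 mm ahead of it; z points along the fingers, y is the direction in which the jaws open and shut (so a half turn about z gives the same grasp; the last joint's range is limited). The gripper opens to 94 mm and grips with 3 to 60 N. Pads are 16 mm wide; open, the fingers measure 119 mm over their backs; the gripper's body (75 mm by 177 mm) begins 78 mm behind the grasp point.
Start: joints at [1.013, 0.087, 1.371, -0, 1.684, -0.103], TCP at [0.242, 0.494, 0.228] pointing down, gripper open.
Joint ranges: [-3.1, 3.1], [-0.76, 2.03], [0.27, 2.55], [-1.08, 4.22], [0.17, 2.65], [-2.57, 2.57]. Speed limits (rad/s): [2.79, 2.79, 3.14, 3.14, 3.14, 3.14].

## Interface

Orientations are given as [roll, pitch, yaw] about the fixed x, y, z axes, in that order (R = Rz(yaw) Ry(pitch) Rx(roll)).
In Python, from bench import robot gives the robot as it stands. The module is installed in compiled form; this text tells all that it offers.
- The arm moves only by the shell command python3 -m inch 'ROWS'. ROWS is JSON, a list of rows, each an object with "linear": the shift along the world's x, y, z scaled (see below), a list of three; "twist": the turn about the world's z scaled (see below); "gripper": the opening, from 0 (shut) to 1 (fully open). In form: [{"linear": [x, y, z], "twist": twist, "gripper": gripper}, ...]. A call has 1 to 10 rows; each row is the pose to reach, as a shift and turn from the pose commanded when the call began; what a row does not reach only later rows make up. The controller multiplies each number of a shift by 0.1 m and each number of a turn by 60 degrees. A row lasts 1/12 s, in which the tool goes at most 41.7 mm and 7.16 degrees, less where a joint would pass 70% of its speed; a pose out of reach is approached as far as the arm can. A call with a number of a shift or a turn outside -1 to 1 is refused whole. A call with a gripper value outside its range is refused whole. The fingers move at their own pace and stop on an object; the grip force is fixed at half the most. Time passes only in rows, so rows that repeat a pose let the fingers close. It gives the time, the measured TCP pose, the force and the opening at its end, in the units of the state.
- robot.get_obs(): the state, without advancing time (a new reading comes with each control period).
- robot.snapshot(name): name is "side" or "top"; returns a dict with "image" (420x560x3 uint8, red, green, blue), "depth" (420x560 float32, m along the optical axis (not along the pixel's ray), 0 where there is no reading), "mtx" (3x3 intrinsics, pixels), "k1" (the pictures are not rectified: a ray, as slopes to the right and down, at radius r is drawn at 1 + k1 r^2 times it, then the intrinsics apply), "rvec" (rotation vector, rad) and "tvec" (3), from world to camera coordinates, as OpenCV has them. Camera axes: x right, y down, z forward; pixel columns grow to the right and rows downward; lengths in m; the calibration is good to about 2 mm. A picture is of the moment at which its call begins.
- robot.close_job(): hands the job in, once; it reports no verdict.
The state is a dict: "time": time; "joint_positions": joint angles; "qvel": joint speeds; "joint_torque": joint torques, N m; "tool_pos": TCP position; "ee_rot": TCP orientation; "wrist_force": force on the tool from outside, world axes, zero at the start; "wrist_torque": the same for the moment, N m; "width": finger opening in m.
Only numpy, scipy, OpenCV 4.12 (cv2) and the standard library are available. Lean on these libraries where they do the work, as an engineer would, in place of code of your own. Each camera call takes 0.05 s, during which the arm holds its last target.

## Working session

There is one attempt and no reset: what is moved stays moved. The work goes in short steps, Python scripts to look and compute and a shell command to move; the robot and the scene stay as the last step left them, time stands still between calls to the robot, and variables do not carry over. Pictures are saved under pics/ and viewed, and the job is handed in when it is done.

```bash
mkdir -p pics
cat > h.py <<'E'
import numpy as np, cv2
from bench import robot
def snap(n,out=None):
    s=robot.snapshot(n)
    if out: cv2.imwrite('pics/'+out,cv2.cvtColor(s['image'],cv2.COLOR_RGB2BGR))
    return s
def pts(s):
    h,w=s['depth'].shape
    u,v=np.meshgrid(np.arange(w),np.arange(h))
    K=np.array(s['mtx']);x=(u-K[0,2])/K[0,0];y=(v-K[1,2])/K[1,1]
    a,b=x.copy(),y.copy()
    for _ in range(10):
        f=1+s['k1']*(a*a+b*b);a=x/f;b=y/f
    d=s['depth'];P=np.stack([a*d,b*d,d],-1)
    R,_=cv2.Rodrigues(np.array(s['rvec'],float));t=np.array(s['tvec'],float).ravel()
    return (P-t)@R   # world
E
python3 - <<'E'
from h import *
for n in('side','top'):
    s=snap(n,n+'0.png');print(n,s['mtx'],s['k1'],s['rvec'],s['tvec'])
print(robot.get_obs())
E
```

```text
side [[390.37188563   0.         281.18948468]
 [  0.         390.37188563 203.73894938]
 [  0.           0.           1.        ]] -0.028518840424046715 [ 2.14376478 -0.58226286  0.31540376] [-0.42253297  0.24681204  0.68263851]
top [[481.1963935    0.         278.05967075]
 [  0.         481.1963935  209.08017573]
 [  0.           0.           1.        ]] -0.0736511234665138 [ 2.20685666 -2.18023812  0.09365981] [-0.0316555   0.48557308  1.3496631 ]
{'time': 0.1, 'joint_positions': array([ 1.01287167e+00,  8.78623948e-02,  1.37207650e+00, -1.46092585e-05,
        1.68357375e+00, -1.03068339e-01]), 'qvel': array([-6.95760024e-05, -1.22464254e-03, -4.07181521e-03, -6.05539659e-04,
        7.28792620e-05,  6.34488389e-04]), 'joint_torque': array([ 2.15702756e-03, -3.41250730e+01, -3.03302050e+01,  7.19234068e-02,
        3.04017775e-02, -7.14100020e-05]), 'tool_pos': array([0.24139347, 0.49370904, 0.22644489]), 'ee_rot': array([-3.13968136e+00, -1.83097087e-04,  2.68673453e+00]), 'wrist_force': array([ 0.20351006,  0.14197243, -0.72032522]), 'wrist_torque': array([0.00430408, 0.0318555 , 0.03766849]), 'width': 0.09409484642009648}
```

View pics/side0.png

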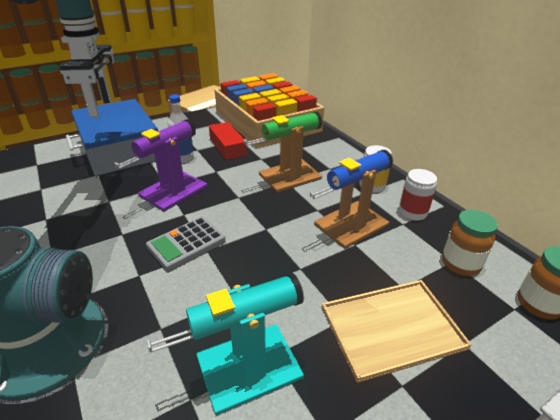

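View pics/top0.png

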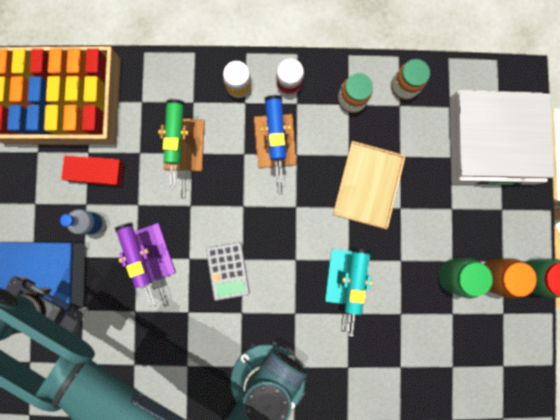

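The side view shows the blue tube at about (360,170), the green one at (290,125) and the tray at (395,330). In the top view they are at (276,130), (174,130) and (368,185). Now I'll measure them.

```bash
cat > m.py <<'E'
from h import *
def hsv(s): return cv2.cvtColor(s['image'],cv2.COLOR_RGB2HSV)
for n in('top','side'):
    s=snap(n);H=hsv(s);P=pts(s);d=s['depth']>0
    print(n)
    blue=(cv2.inRange(H,(105,140,50),(125,255,255))>0)&d
    yel=(cv2.inRange(H,(22,150,120),(34,255,255))>0)&d
    box=np.zeros_like(d)
    if n=='top': box[85:210,255:300]=1
    else: box[140:210,300:400]=1
    for nm,m in(('blue',blue),('yel',yel)):
        q=P[m&box]; q=q[(q[:,2]>.1)&(q[:,2]<.22)]
        print(nm,len(q),'med',np.median(q,0).round(4),'min',np.percentile(q,2,axis=0).round(4),'max',np.percentile(q,98,axis=0).round(4))
        if nm=='yel':
            k=np.zeros(d.shape,np.uint8);k[m&box&(P[...,2]>.17)]=1
            r,c=np.nonzero(k); 
            rect=cv2.minAreaRect(P[k>0][:,:2].astype(np.float32)*1000);print(rect)
        else:
            rect=cv2.minAreaRect(q[:,:2].astype(np.float32)*1000);print(rect, cv2.boxPoints(rect))
            top=q[q[:,2]>.172]; 
            l=cv2.fitLine(q[:,:2].astype(np.float32),cv2.DIST_L2,0,.01,.01).ravel();print(l,np.degrees(np.arctan2(l[1],l[0])))
    wood=(cv2.inRange(H,(8,40,90),(24,220,255))>0)&d&(P[...,2]<.03)&(P[...,2]>-.01)
    box[:]=0
    if n=='top': box[135:235,325:410]=1
    else: box[270:385,310:480]=1
    m=(wood&box).astype(np.uint8); m=cv2.morphologyEx(m,cv2.MORPH_OPEN,np.ones((3,3)))
    q=P[m>0]; rect=cv2.minAreaRect(q[:,:2].astype(np.float32)*1000); print('tray',rect,np.median(q,0))
E
python3 m.py
```

```text
top
blue 691 med [ 0.7018 -0.0129  0.177 ] min [ 0.6073 -0.0345  0.1628] max [0.7572 0.0105 0.1834]
((681.829345703125, -14.06645393371582), (154.80715942382812, 42.731990814208984), 4.407186985015869) [[603.0128      1.2883563]
 [606.2965    -41.31728  ]
 [760.6459    -29.421265 ]
 [757.3622     13.184372 ]]
[ 0.9957861   0.0917068   0.6917146  -0.01304574] 5.2618055
yel 68 med [ 0.6514 -0.0197  0.1859] min [ 0.6384 -0.0336  0.1698] max [ 0.6748 -0.0034  0.1902]
((649.6611328125, -18.498140335083008), (22.968399047851562, 30.47791862487793), 1.358148455619812)
tray ((563.1171264648438, -290.66278076171875), (170.80517578125, 231.1431427001953), 75.91069793701172) [ 0.55623895 -0.28839619  0.00345772]
side
blue 872 med [ 0.6723 -0.0271  0.1749] min [ 0.6062 -0.0408  0.1483] max [ 0.7552 -0.0019  0.1843]
((681.9431762695312, -15.7197265625), (154.27842712402344, 42.97658157348633), 3.9980931282043457) [[ 6.0349347e+02  3.3787012e-01]
 [ 6.0648993e+02 -4.2534122e+01]
 [ 7.6039288e+02 -3.1777323e+01]
 [ 7.5739642e+02  1.1094669e+01]]
[ 0.9987843   0.04929448  0.6737097  -0.02504362] 2.8255103
yel 141 med [ 0.6463 -0.0185  0.1898] min [ 0.6347 -0.0348  0.1857] max [ 0.6617 -0.001   0.1911]
((648.9066162109375, -16.687196731567383), (28.462251663208008, 36.41962432861328), 4.74936056137085)
tray ((566.9796142578125, -282.3985900878906), (174.01174926757812, 234.0007781982422), 75.83038330078125) [ 0.5545839  -0.29378776  0.00646225]
```

```bash
python3 -m inch '[{"linear":[0,0,0.4],"twist":0,"gripper":0},{"linear":[0,0,0.8],"twist":0,"gripper":0},{"linear":[0.25,-0.3,0.8],"twist":0.1,"gripper":0},{"linear":[0.5,-0.6,0.8],"twist":0.2,"gripper":0},{"linear":[0.8,-1,0.8],"twist":0.3,"gripper":0},{"linear":[0.8,-1,0.8],"twist":0.4,"gripper":0},{"linear":[0.8,-1,0.8],"twist":0.51,"gripper":0},{"linear":[0.8,-1,0.8],"twist":0.51,"gripper":0}]'
python3 -m inch '[{"linear":[0.27,-0.3,0],"twist":0,"gripper":0},{"linear":[0.54,-0.6,0],"twist":0,"gripper":0},{"linear":[0.8,-1,0],"twist":0,"gripper":0},{"linear":[0.8,-1,0],"twist":0,"gripper":0}]'
python3 -m inch '[{"linear":[0.27,-0.3,0],"twist":0,"gripper":0},{"linear":[0.54,-0.6,0],"twist":0,"gripper":0},{"linear":[0.8,-1,0],"twist":0,"gripper":0},{"linear":[0.8,-1,0],"twist":0,"gripper":0}]'
```

```text
time: 0.87
tool_pos: [0.3223, 0.3932, 0.3074]
ee_rot: [3.142, -0.0, -3.063]
wrist_force: [-0.0, -1.5, 0.1]
width: 0.044
time: 1.2
tool_pos: [0.4042, 0.2903, 0.307]
ee_rot: [-3.139, 0.001, -3.071]
wrist_force: [-1.1, 0.0, 0.3]
width: 0.0173
time: 1.53
tool_pos: [0.4841, 0.1902, 0.3064]
ee_rot: [-3.139, -0.001, -3.071]
wrist_force: [-0.7, 0.2, -0.1]
width: 0.0002
```

```bash
python3 -m inch '[{"linear":[0.27,-0.3,0],"twist":0,"gripper":0},{"linear":[0.54,-0.6,0],"twist":0,"gripper":0},{"linear":[0.8,-1,0],"twist":0,"gripper":0},{"linear":[0.8,-1,0],"twist":0,"gripper":0}]'
python3 -m inch '[{"linear":[0.27,-0.3,0],"twist":0,"gripper":0},{"linear":[0.54,-0.6,0],"twist":0,"gripper":0},{"linear":[0.83,-1,0],"twist":0,"gripper":0},{"linear":[0.83,-1,0],"twist":0,"gripper":0},{"linear":[0.83,-1,0],"twist":0,"gripper":0},{"linear":[0.83,-1,0],"twist":0,"gripper":0}]'
```

```text
time: 1.87
tool_pos: [0.5639, 0.0904, 0.3058]
ee_rot: [-3.139, -0.001, -3.07]
wrist_force: [-0.5, 0.5, -0.2]
width: 0.0006
time: 2.37
tool_pos: [0.6443, -0.0045, 0.307]
ee_rot: [3.14, -0.001, -3.063]
wrist_force: [0.6, 0.3, 0.2]
width: 0.0003
```

```bash
python3 -m inch '[{"linear":[0,-0.13,-0.3],"twist":0,"gripper":0},{"linear":[0,-0.13,-0.6],"twist":0,"gripper":0},{"linear":[0,-0.13,-0.85],"twist":0,"gripper":0},{"linear":[0,-0.13,-0.85],"twist":0,"gripper":0},{"linear":[0,-0.13,-0.85],"twist":0,"gripper":0}]'
python3 - <<'E'
from h import *
snap('side','side1.png');snap('top','top1.png')
E
```

```text
time: 2.78
tool_pos: [0.6431, -0.0166, 0.2218]
ee_rot: [3.14, -0.003, -3.06]
wrist_force: [-0.2, 1.1, 0.1]
width: 0.0004
```

View pics/side1.png

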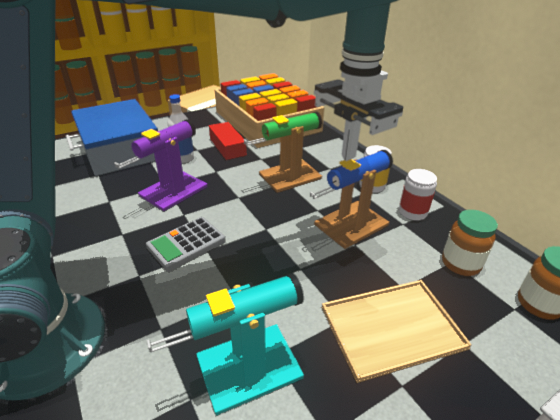

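View pics/top1.png

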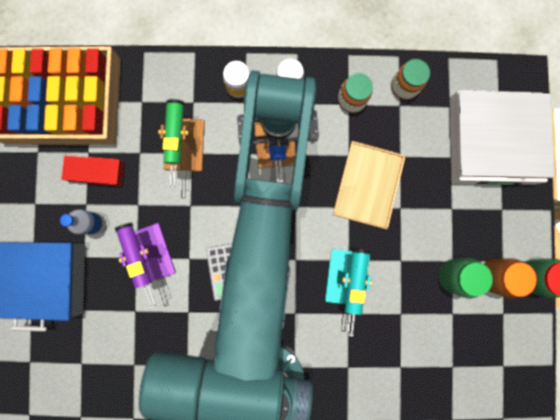

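The side view shows the closed fingertips standing just above the yellow plate at about (350,160). Next I press down.

```bash
python3 -m inch '[{"linear":[0,0,-0.04],"twist":0,"gripper":0},{"linear":[0,0,-0.08],"twist":0,"gripper":0},{"linear":[0,0,-0.12],"twist":0,"gripper":0},{"linear":[0,0,-0.15],"twist":0,"gripper":0},{"linear":[-0.01,0,-0.18],"twist":0,"gripper":0},{"linear":[-0.02,0,-0.2],"twist":0,"gripper":0},{"linear":[-0.02,0,-0.2],"twist":0,"gripper":0}]'
python3 -m inch '[{"linear":[0,0,-0.02],"twist":0,"gripper":0},{"linear":[-0.01,0,-0.04],"twist":0,"gripper":0},{"linear":[-0.02,0,-0.06],"twist":0,"gripper":0},{"linear":[-0.02,0,-0.08],"twist":0,"gripper":0},{"linear":[-0.02,0,-0.08],"twist":0,"gripper":0},{"linear":[-0.02,0,-0.08],"twist":0,"gripper":0}]'
python3 - <<'E'
from h import *
snap('side','side2.png')
E
```

```text
time: 3.47
tool_pos: [0.6417, -0.0192, 0.2033]
ee_rot: [-3.141, -0.001, -3.063]
wrist_force: [-3.3, -0.5, 4.3]
width: 0.0003
time: 3.97
tool_pos: [0.6392, -0.0195, 0.1948]
ee_rot: [-3.141, -0.003, -3.063]
wrist_force: [-4.5, -0.7, 4.2]
width: 0.0006
```

View pics/side2.png

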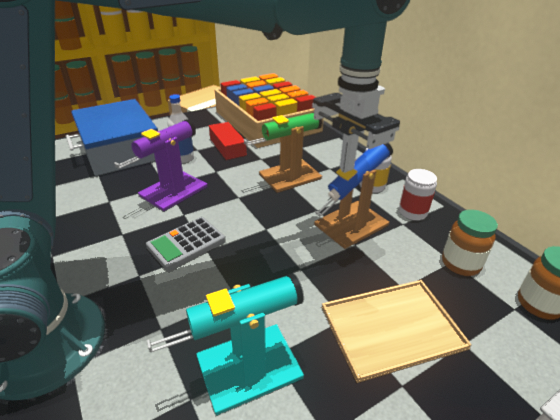

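The tube is tipping, with the mouth now at about (330,200), but the force hasn't risen to show the end stop. I'll keep pressing.

```bash
python3 -m inch '[{"linear":[0,0,-0.02],"twist":0,"gripper":0},{"linear":[0,0,-0.04],"twist":0,"gripper":0},{"linear":[0,0,-0.04],"twist":0,"gripper":0},{"linear":[0,0,-0.04],"twist":0,"gripper":0}]'
python3 - <<'E'
from h import *
s=snap('side','side3.png')
im=cv2.imread('pics/side3.png')[130:260,290:420];cv2.imwrite('pics/side3z.png',cv2.resize(im,None,fx=4,fy=4,interpolation=2))
E
```

```text
time: 4.35
tool_pos: [0.64, -0.0193, 0.1931]
ee_rot: [-3.141, 0.001, -3.063]
wrist_force: [-5.9, -1.0, 9.2]
width: 0.0003
```

View pics/side3z.png

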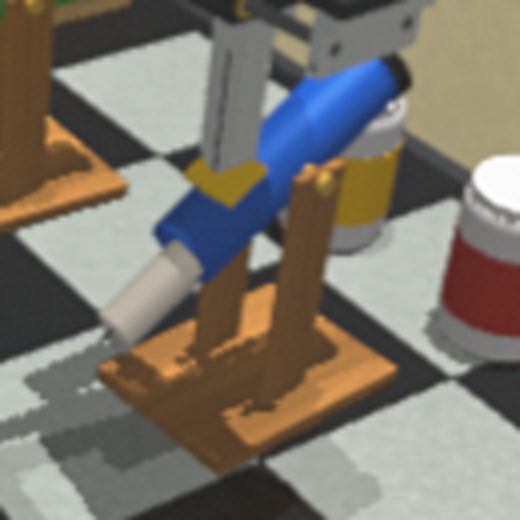

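The white candle is sticking out of the tube at about (325,205) full-frame, and the force is up to 9 N, so the tube is at its stop. I'll lift, open and measure the candle.

```bash
python3 -m inch '[{"linear":[0,0,0.3],"twist":0,"gripper":0},{"linear":[-0.2,0,0.6],"twist":0,"gripper":0.3},{"linear":[-0.5,0,0.9],"twist":0,"gripper":0.6},{"linear":[-0.8,0,0.9],"twist":0,"gripper":0.6},{"linear":[-1,0,0.9],"twist":0,"gripper":0.6},{"linear":[-1,0,0.9],"twist":0,"gripper":0.6},{"linear":[-1,0,0.9],"twist":0,"gripper":0.6}]'
cat > c.py <<'E'
from h import *
import sys
s=snap('side',sys.argv[1]+'.png');snap('top',sys.argv[1]+'t.png')
H=cv2.cvtColor(s['image'],cv2.COLOR_RGB2HSV);P=pts(s)
im=s['image'][130:260,290:420];cv2.imwrite('pics/'+sys.argv[1]+'z.png',cv2.cvtColor(cv2.resize(im,None,fx=4,fy=4),cv2.COLOR_RGB2BGR))
b=np.zeros(H.shape[:2],bool);b[180:225,305:350]=1
m=b&(H[...,1]<70)&(H[...,2]>110)&(P[...,2]>.07)&(P[...,2]<.15)&(P[...,0]>.53)&(P[...,0]<.63)
q=P[m];print('candle',len(q),np.percentile(q,[2,50,98],axis=0).round(4).tolist())
o=q.mean(0);u=np.linalg.svd(q-o)[2][0];u*=np.sign(u[0]);print(o.round(4),u.round(3),'pitch',np.arcsin(u[2]),'yaw',np.degrees(np.arctan2(u[1],u[0])))
t=(q-o)@u;print('range',t.min(),t.max(),(o+u*t.min()).round(4),(o+u*t.max()).round(4))
bl=(cv2.inRange(H,(105,140,50),(125,255,255))>0)&(P[...,2]>.08)&(P[...,2]<.25)&(P[...,0]>.55)&(P[...,0]<.78)&(abs(P[...,1])<.08)
q=P[bl];o=q.mean(0);u=np.linalg.svd(q-o)[2][0];u*=np.sign(u[0]);print('tube',len(q),o.round(4),u.round(3),'pitch',np.arcsin(u[2]),'yaw',np.degrees(np.arctan2(u[1],u[0])),np.percentile(q,[1,99],axis=0).round(4).tolist())
print(robot.get_obs()['tool_pos'])
E
python3 c.py s4
```

```text
time: 4.98
tool_pos: [0.5406, -0.0189, 0.2808]
ee_rot: [-3.142, 0.002, -3.063]
wrist_force: [0.8, -0.1, 0.4]
width: 0.0369
candle 313 [[0.5666, -0.0344, 0.087], [0.5919, -0.0275, 0.1112], [0.6185, -0.0141, 0.1286]]
[ 0.5918 -0.0263  0.1104] [0.844 0.09  0.528] pitch 0.556511133897692 yaw 6.075447047039853
range -0.037478293532284844 0.031115850297238817 [ 0.5601 -0.0297  0.0906] [ 0.6181 -0.0235  0.1268]
tube 1007 [ 0.6788 -0.0238  0.1743] [0.866 0.09  0.492] pitch 0.5144630676105233 yaw 5.964637512977618 [[0.6077, -0.0399, 0.1273], [0.7434, 0.0005, 0.2135]]
[ 0.54135846 -0.01897291  0.27973   ]
```

View pics/s4z.png

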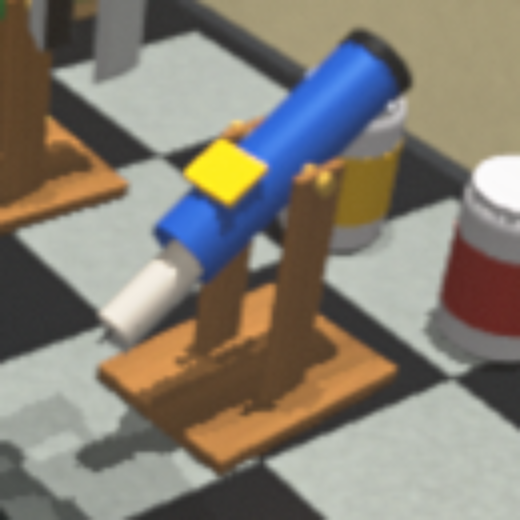

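View pics/s4t.png

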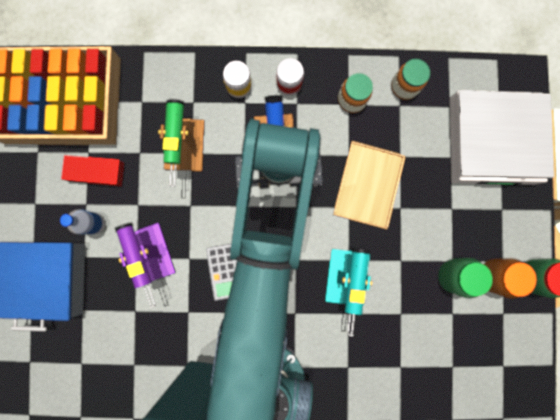

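The side view shows the full tip of about 0.5 rad and the candle's free end at about (317,213) full-frame. Depth puts that end at (0.565, -0.025, 0.089), which matches the geometry. Now I move in for the grasp.

```bash
python3 -m inch '[{"linear":[0.3,-0.02,0],"twist":0,"gripper":0.6},{"linear":[0.47,-0.02,-0.2],"twist":0,"gripper":0.6},{"linear":[0.47,-0.02,-0.5],"twist":0,"gripper":0.6},{"linear":[0.47,-0.02,-0.8],"twist":0,"gripper":0.6},{"linear":[0.47,-0.02,-0.9],"twist":0,"gripper":0.6},{"linear":[0.47,-0.02,-0.9],"twist":0,"gripper":0.6},{"linear":[0.47,-0.02,-0.9],"twist":0,"gripper":0.6}]'
```

```text
time: 5.67
tool_pos: [0.588, -0.0209, 0.19]
ee_rot: [3.141, -0.001, -3.062]
wrist_force: [-0.7, 0.9, 0.3]
width: 0.0566
```

```bash
python3 -m inch '[{"linear":[0,0,-0.2],"twist":0,"gripper":0.6},{"linear":[0,0,-0.4],"twist":0,"gripper":0.6},{"linear":[0,0,-0.6],"twist":0,"gripper":0.6},{"linear":[0,0,-0.77],"twist":0,"gripper":0.6},{"linear":[0,0,-0.77],"twist":0,"gripper":0.6},{"linear":[0,0,-0.77],"twist":0,"gripper":0.6}]'
python3 - <<'E'
from h import *
s=snap('side','s5.png');im=s['image'][100:280,250:430];cv2.imwrite('pics/s5z.png',cv2.cvtColor(cv2.resize(im,None,fx=3,fy=3),cv2.COLOR_RGB2BGR))
E
```

```text
time: 6.17
tool_pos: [0.5885, -0.021, 0.1151]
ee_rot: [-3.141, 0.002, -3.062]
wrist_force: [0.4, 0.3, 1.2]
width: 0.0565
```

View pics/s5z.png

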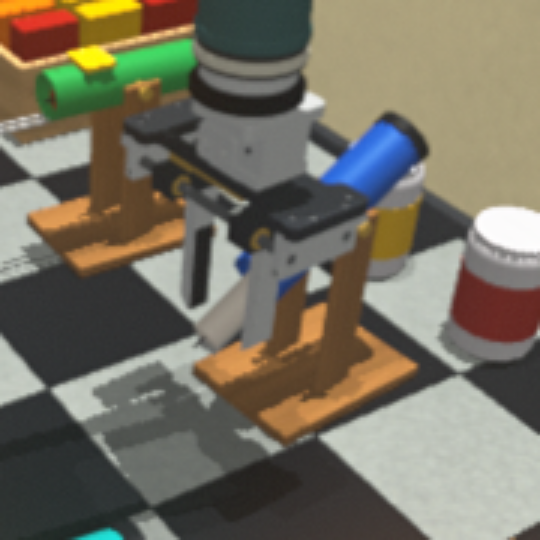

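The open fingers straddle the candle, and the dark pad runs nearly to the tip. I'll go 3 mm lower and close.

```bash
python3 -m inch '[{"linear":[0,0,-0.03],"twist":0,"gripper":0.6},{"linear":[0,0,-0.03],"twist":0,"gripper":0},{"linear":[0,0,-0.03],"twist":0,"gripper":0},{"linear":[0,0,-0.03],"twist":0,"gripper":0},{"linear":[0,0,-0.03],"twist":0,"gripper":0},{"linear":[0,0,-0.03],"twist":0,"gripper":0},{"linear":[0,0,-0.03],"twist":0,"gripper":0},{"linear":[0,0,-0.03],"twist":0,"gripper":0},{"linear":[0,0,-0.03],"twist":0,"gripper":0},{"linear":[0,0,-0.03],"twist":0,"gripper":0}]'
```

```text
time: 7.05
tool_pos: [0.5877, -0.0209, 0.1106]
ee_rot: [-3.142, 0.0, -3.062]
wrist_force: [1.1, 0.5, 0.8]
width: 0.0238
```

```bash
python3 -m inch '[{"linear":[-0.012,0,0.022],"twist":0,"gripper":0},{"linear":[-0.024,-0.002,0.044],"twist":0,"gripper":0},{"linear":[-0.036,-0.003,0.066],"twist":0,"gripper":0},{"linear":[-0.048,-0.004,0.088],"twist":0,"gripper":0},{"linear":[-0.048,-0.004,0.088],"twist":0,"gripper":0},{"linear":[-0.048,-0.004,0.088],"twist":0,"gripper":0}]'
python3 - <<'E'
from h import *
s=snap('side','s6.png');im=s['image'][100:280,250:430];cv2.imwrite('pics/s6z.png',cv2.cvtColor(cv2.resize(im,None,fx=3,fy=3),cv2.COLOR_RGB2BGR))
E
```

```text
time: 7.55
tool_pos: [0.5827, -0.0213, 0.1194]
ee_rot: [3.142, -0.0, -3.062]
wrist_force: [0.4, 0.4, -1.0]
width: 0.0228
```

View pics/s6z.png

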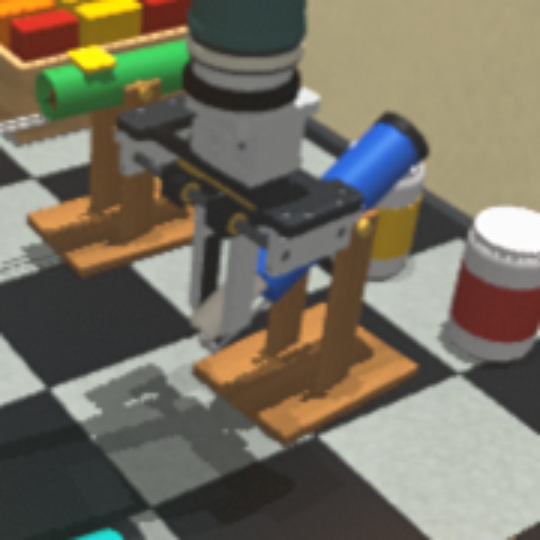

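```bash
python3 -m inch '[{"linear":[-0.11,-0.008,-0.06],"twist":0,"gripper":0},{"linear":[-0.22,-0.017,-0.12],"twist":0,"gripper":0},{"linear":[-0.33,-0.025,-0.18],"twist":0,"gripper":0},{"linear":[-0.44,-0.034,-0.24],"twist":0,"gripper":0},{"linear":[-0.55,-0.042,-0.3],"twist":0,"gripper":0},{"linear":[-0.66,-0.051,-0.36],"twist":0,"gripper":0},{"linear":[-0.77,-0.059,-0.42],"twist":0,"gripper":0},{"linear":[-0.88,-0.067,-0.48],"twist":0,"gripper":0},{"linear":[-0.88,-0.067,-0.48],"twist":0,"gripper":0}]'
python3 - <<'E'
from h import *
s=snap('side','s7.png');im=s['image'][100:300,200:440];cv2.imwrite('pics/s7z.png',cv2.cvtColor(cv2.resize(im,None,fx=3,fy=3),cv2.COLOR_RGB2BGR))
E
```

```text
time: 8.35
tool_pos: [0.4921, -0.0278, 0.0696]
ee_rot: [3.141, -0.004, -3.063]
wrist_force: [-0.9, 0.9, -1.1]
width: 0.0233
```

View pics/s7z.png

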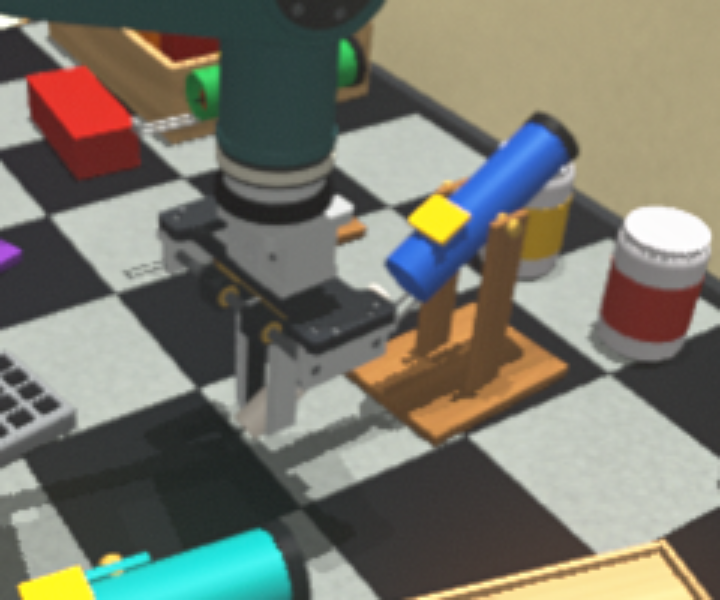

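The candle is clear of the tube: its far end shows at about (325,197) full-frame, just in front of the mouth. I'll back off a little further and rise. I'm also checking how far the turquoise tube extends and refining the tray position.

```bash
python3 -m inch '[{"linear":[-0.2,0,0],"twist":0,"gripper":0},{"linear":[-0.4,0,0],"twist":0,"gripper":0},{"linear":[-0.4,0,0.25],"twist":0,"gripper":0},{"linear":[-0.4,0,0.5],"twist":0,"gripper":0},{"linear":[-0.4,0,0.75],"twist":0,"gripper":0},{"linear":[-0.4,0,1],"twist":0,"gripper":0},{"linear":[-0.4,0,1],"twist":0,"gripper":0},{"linear":[-0.4,0,1],"twist":0,"gripper":0}]'
python3 - <<'E'
from h import *
s=snap('side','s8.png')
for n in('top','side'):
    s=snap(n,'s8%s.png'%n);H=cv2.cvtColor(s['image'],cv2.COLOR_RGB2HSV);P=pts(s)
    t=(cv2.inRange(H,(84,120,60),(93,255,255))>0)&(P[...,2]>.12)&(P[...,2]<.22)&(P[...,1]<-.1)&(P[...,0]<.6)
    q=P[t];print('turq',len(q),np.percentile(q,[1,99],axis=0).round(3).tolist())
    # tray wood by colour, largest blob, outline on plane z=.014
    m=cv2.inRange(H,(8,40,90),(26,220,255)); b=np.zeros_like(m)
    if n=='top': b[135:235,325:410]=255
    else: b[270:385,310:480]=255
    m=cv2.morphologyEx(m&b,cv2.MORPH_OPEN,np.ones((3,3)))
    c=max(cv2.findContours(m,0,1)[0],key=cv2.contourArea); r=cv2.approxPolyDP(c,8,True).reshape(-1,2).astype(np.float64)
    K=np.array(s['mtx']);und=cv2.undistortPoints(r.reshape(-1,1,2),K,np.array([s['k1'],0,0,0.])).reshape(-1,2)
    R,_=cv2.Rodrigues(np.array(s['rvec'],float));C=-R.T@np.array(s['tvec'],float).ravel()
    d=np.c_[und,np.ones(len(und))]@R
    W=C+d*((.014-C[2])/d[:,2])[:,None]
    print(r.tolist(),W[:,:2].round(4).tolist(),W.mean(0).round(4),cv2.minAreaRect((W[:,:2]*1000).astype(np.float32)))
E
```

```text
time: 9.07
tool_pos: [0.4566, -0.0282, 0.1735]
ee_rot: [-3.14, 0.005, -3.062]
wrist_force: [0.3, 0.2, -0.1]
width: 0.0233
turq 922 [[0.218, -0.253, 0.14], [0.369, -0.192, 0.184]]
[[352.0, 140.0], [333.0, 214.0], [387.0, 228.0], [405.0, 156.0]] [[0.6891, -0.2374], [0.4741, -0.1827], [0.4358, -0.3381], [0.6451, -0.3921]] [ 0.561  -0.2876  0.014 ] ((561.80029296875, -287.96697998046875), (160.79043579101562, 221.9135284423828), 75.74234771728516)
turq 3531 [[0.215, -0.258, 0.124], [0.364, -0.197, 0.185]]
[[422.0, 280.0], [322.0, 303.0], [356.0, 381.0], [469.0, 349.0]] [[0.6872, -0.2384], [0.4742, -0.1827], [0.4292, -0.3392], [0.6362, -0.3947]] [ 0.5567 -0.2887  0.014 ] ((558.1898193359375, -288.77557373046875), (164.2333526611328, 223.09466552734375), 74.98651885986328)
```

View pics/s8.png

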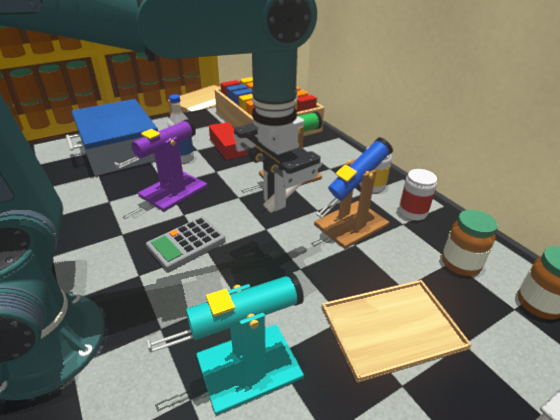

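The candle is held clear of everything, with the gripper at about (275,190). The tray centre is (0.560, -0.288) with its long axis at -14.4°, and the turquoise tube ends at x = 0.37. Now I move over the tray.

```bash
python3 -m inch '[{"linear":[0.08,-0.25,0],"twist":-0.06,"gripper":0},{"linear":[0.16,-0.5,0],"twist":-0.12,"gripper":0},{"linear":[0.24,-0.75,0],"twist":-0.18,"gripper":0},{"linear":[0.3,-1,0],"twist":-0.24,"gripper":0},{"linear":[0.3,-1,0],"twist":-0.31,"gripper":0},{"linear":[0.3,-1,0],"twist":-0.31,"gripper":0}]'
python3 -m inch '[{"linear":[0.08,-0.25,0],"twist":0,"gripper":0},{"linear":[0.16,-0.5,0],"twist":0,"gripper":0},{"linear":[0.24,-0.75,0],"twist":0,"gripper":0},{"linear":[0.3,-1,0],"twist":0,"gripper":0},{"linear":[0.3,-1,0],"twist":0,"gripper":0}]'
python3 -m inch '[{"linear":[0.02,-0.2,0],"twist":0,"gripper":0},{"linear":[0.04,-0.4,0],"twist":0,"gripper":0},{"linear":[0.04,-0.5,-0.2],"twist":0,"gripper":0},{"linear":[0.04,-0.5,-0.4],"twist":0,"gripper":0},{"linear":[0.04,-0.5,-0.6],"twist":0,"gripper":0},{"linear":[0.04,-0.5,-0.8],"twist":0,"gripper":0},{"linear":[0.04,-0.5,-0.8],"twist":0,"gripper":0},{"linear":[0.04,-0.5,-0.8],"twist":0,"gripper":0}]'
python3 - <<'E'
from h import *
s=snap('side','s9.png');im=s['image'][200:400,260:500];cv2.imwrite('pics/s9z.png',cv2.cvtColor(cv2.resize(im,None,fx=3,fy=3),cv2.COLOR_RGB2BGR))
E
```

```text
time: 9.72
tool_pos: [0.4841, -0.1289, 0.169]
ee_rot: [3.141, -0.004, 2.893]
wrist_force: [-0.2, 0.7, -0.3]
width: 0.0236
time: 10.13
tool_pos: [0.5148, -0.2309, 0.1694]
ee_rot: [-3.14, -0.002, 2.895]
wrist_force: [-0.5, 0.1, -1.5]
width: 0.0234
time: 10.8
tool_pos: [0.5176, -0.2762, 0.0892]
ee_rot: [3.139, -0.005, 2.898]
wrist_force: [0.6, 0.2, -0.1]
width: 0.0236
```

View pics/s9z.png

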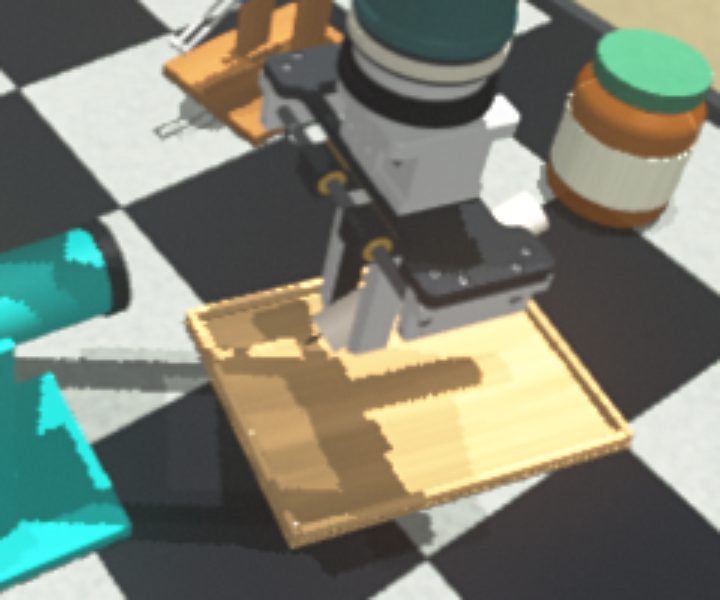

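The candle is still gripped at the tip angle, wick end down over the tray floor at about (368,310) full-frame. I'll lower slowly so the wick end touches first and pushes the candle level.

```bash
python3 -m inch '[{"linear":[0,0,-0.15],"twist":0,"gripper":0},{"linear":[0,0,-0.3],"twist":0,"gripper":0},{"linear":[0,0,-0.45],"twist":0,"gripper":0},{"linear":[0,0,-0.5],"twist":0,"gripper":0},{"linear":[0,0,-0.5],"twist":0,"gripper":0}]'
python3 -m inch '[{"linear":[0,0,-0.02],"twist":0,"gripper":0},{"linear":[0,0,-0.04],"twist":0,"gripper":0},{"linear":[0,0,-0.06],"twist":0,"gripper":0},{"linear":[0,0,-0.07],"twist":0,"gripper":0},{"linear":[0,0,-0.07],"twist":0,"gripper":0}]'
python3 - <<'E'
from h import *
s=snap('side','s10.png');im=s['image'][200:400,260:500];cv2.imwrite('pics/s10z.png',cv2.cvtColor(cv2.resize(im,None,fx=3,fy=3),cv2.COLOR_RGB2BGR))
E
```

```text
time: 11.27
tool_pos: [0.5187, -0.2775, 0.0412]
ee_rot: [3.141, -0.001, 2.897]
wrist_force: [0.3, -0.0, -0.9]
width: 0.0229
time: 11.68
tool_pos: [0.5196, -0.2785, 0.0356]
ee_rot: [-3.141, 0.002, 2.896]
wrist_force: [-0.4, -0.3, 2.2]
width: 0.0232
```

View pics/s10z.png

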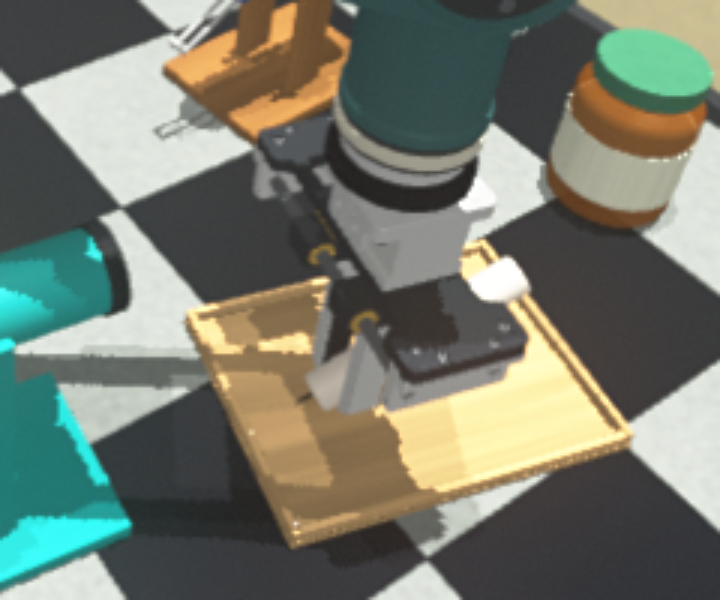

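```bash
python3 -m inch '[{"linear":[0,0,-0.015],"twist":0,"gripper":0},{"linear":[0,0,-0.03],"twist":0,"gripper":0},{"linear":[0,0,-0.04],"twist":0,"gripper":0},{"linear":[0,0,-0.04],"twist":0,"gripper":0}]'
python3 -m inch '[{"linear":[0,0,-0.015],"twist":0,"gripper":0},{"linear":[0,0,-0.03],"twist":0,"gripper":0},{"linear":[0,0,-0.03],"twist":0,"gripper":0},{"linear":[0,0,-0.03],"twist":0,"gripper":0}]'
python3 - <<'E'
from h import *
s=snap('side','s11.png');im=s['image'][200:400,260:500];cv2.imwrite('pics/s11z.png',cv2.cvtColor(cv2.resize(im,None,fx=3,fy=3),cv2.COLOR_RGB2BGR))
E
```

```text
time: 12.07
tool_pos: [0.5207, -0.2788, 0.0341]
ee_rot: [-3.141, 0.005, 2.896]
wrist_force: [-0.6, 2.8, 11.5]
width: 0.0236
time: 12.4
tool_pos: [0.5221, -0.2792, 0.032]
ee_rot: [-3.14, 0.009, 2.896]
wrist_force: [1.3, 1.4, 12.9]
width: 0.0233
```

View pics/s11z.png

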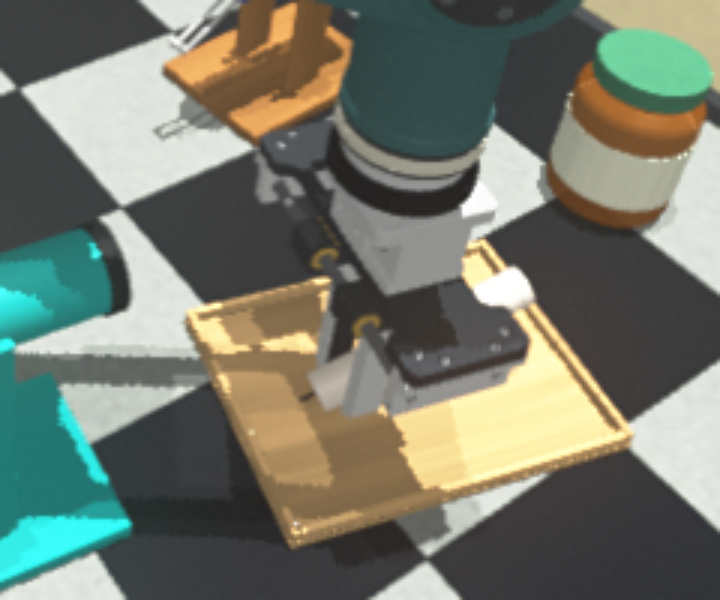

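The candle is turning towards level with about 13 N of push, and its far end is sinking. I'll continue.

```bash
python3 -m inch '[{"linear":[0,0,-0.015],"twist":0,"gripper":0},{"linear":[0,0,-0.03],"twist":0,"gripper":0},{"linear":[0,0,-0.04],"twist":0,"gripper":0},{"linear":[0,0,-0.04],"twist":0,"gripper":0}]'
python3 - <<'E'
from h import *
s=snap('side','s12.png');im=s['image'][200:400,260:500];cv2.imwrite('pics/s12z.png',cv2.cvtColor(cv2.resize(im,None,fx=3,fy=3),cv2.COLOR_RGB2BGR))
P=pts(s);H=cv2.cvtColor(s['image'],cv2.COLOR_RGB2HSV)
m=(H[...,1]<60)&(H[...,2]>150)&(P[...,2]>.008)&(P[...,2]<.12);b=np.zeros_like(m);b[280:308,405:440]=1
q=P[m&b];print(len(q),np.percentile(q,[5,50,95],axis=0).round(4).tolist())
E
```

```text
time: 12.78
tool_pos: [0.5236, -0.2797, 0.0289]
ee_rot: [-3.14, 0.013, 2.896]
wrist_force: [4.0, 1.7, 13.9]
width: 0.023
174 [[0.6044, -0.3161, 0.0611], [0.6169, -0.3059, 0.0673], [0.6273, -0.2936, 0.0722]]
```

View pics/s12z.png

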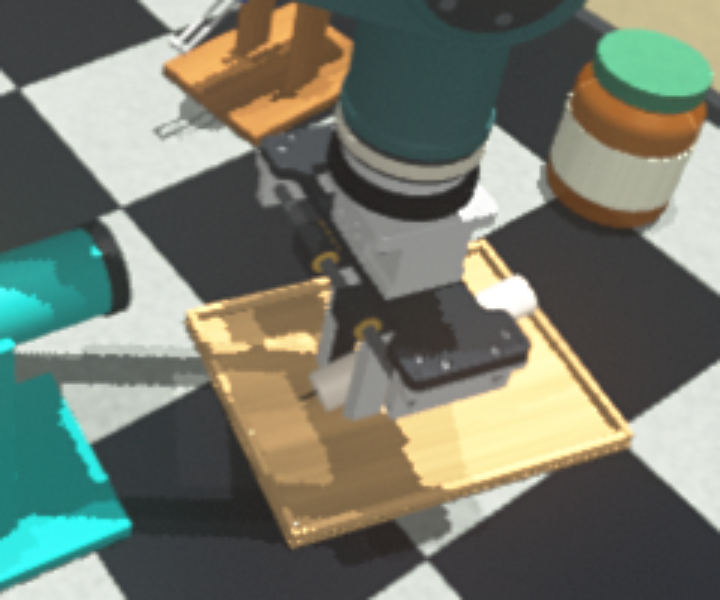

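The candle is down to about 19° (top of its far end at z ≈ 0.072), though it slipped up a little in the pads. Its centre has about 22 mm left to fall, which bounds the speed at 0.67 m/s, below the 0.8 limit. I'll ease the preload, then push once more along the candle if that helps.

```bash
python3 -m inch '[{"linear":[0,0,-0.01],"twist":0,"gripper":0},{"linear":[0,0,-0.02],"twist":0,"gripper":0},{"linear":[0,0,-0.02],"twist":0,"gripper":0},{"linear":[0,0,-0.02],"twist":0,"gripper":0}]'
cat > e.py <<'E'
from h import *
import sys
s=snap('side',sys.argv[1]+'.png');im=s['image'][200:400,260:500];cv2.imwrite('pics/'+sys.argv[1]+'z.png',cv2.cvtColor(cv2.resize(im,None,fx=3,fy=3),cv2.COLOR_RGB2BGR))
P=pts(s);H=cv2.cvtColor(s['image'],cv2.COLOR_RGB2HSV)
m=(H[...,1]<60)&(H[...,2]>150)&(P[...,2]>.008)&(P[...,2]<.12);b=np.zeros_like(m);b[280:315,405:445]=1
q=P[m&b];print(len(q),np.percentile(q,[5,50,95],axis=0).round(4).tolist());print(robot.get_obs()['wrist_force'],robot.get_obs()['tool_pos'])
E
python3 e.py s13
```

```text
time: 13.17
tool_pos: [0.5242, -0.2798, 0.0274]
ee_rot: [-3.14, 0.014, 2.896]
wrist_force: [3.5, 1.2, 14.4]
width: 0.0233
165 [[0.6061, -0.3166, 0.0575], [0.6188, -0.3063, 0.0638], [0.6288, -0.2942, 0.068]]
[ 3.88430712  0.99844535 13.8252941 ] [ 0.52419611 -0.27982994  0.02736407]
```

```bash
python3 -m inch '[{"linear":[0,0,0.015],"twist":0,"gripper":0},{"linear":[0,0,0.03],"twist":0,"gripper":0},{"linear":[0,0,0.03],"twist":0,"gripper":0}]'; python3 e.py s14
```

```text
time: 13.47
tool_pos: [0.522, -0.2795, 0.0277]
ee_rot: [-3.139, 0.009, 2.896]
wrist_force: [2.8, -0.7, 7.8]
width: 0.0232
169 [[0.6042, -0.3161, 0.058], [0.6159, -0.3057, 0.0641], [0.6262, -0.2943, 0.0692]]
[ 4.04034082 -0.36117577  8.41677246] [ 0.5219223  -0.27949801  0.02766214]
```

View pics/s14z.png

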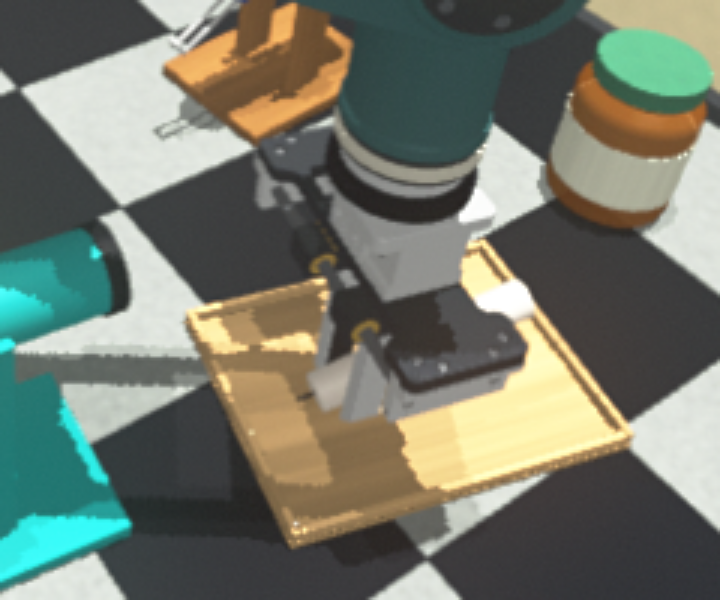

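```bash
python3 -m inch '[{"linear":[0,0,0.02],"twist":0,"gripper":0},{"linear":[0,0,0.03],"twist":0,"gripper":0},{"linear":[0,0,0.03],"twist":0,"gripper":0}]'; python3 e.py s15
```

```text
time: 13.77
tool_pos: [0.5193, -0.2783, 0.0279]
ee_rot: [-3.141, 0.001, 2.896]
wrist_force: [2.1, 0.2, 4.7]
width: 0.023
175 [[0.6013, -0.3152, 0.0155], [0.6142, -0.3041, 0.0643], [0.6705, -0.285, 0.0692]]
[ 3.09467658 -0.5920365   5.64351881] [ 0.51928841 -0.27832185  0.02781173]
```

```bash
python3 -m inch '[{"linear":[0,0,0.02],"twist":0,"gripper":0},{"linear":[0,0,0.02],"twist":0,"gripper":0},{"linear":[0,0,0.02],"twist":0,"gripper":0.3},{"linear":[0,0,0.02],"twist":0,"gripper":0.3},{"linear":[0,0,0.02],"twist":0,"gripper":0.3},{"linear":[0,0,0.02],"twist":0,"gripper":0.3}]'; python3 e.py s16
```

```text
time: 14.32
tool_pos: [0.5184, -0.2778, 0.0288]
ee_rot: [3.141, -0.001, 2.896]
wrist_force: [0.1, -0.1, -0.8]
width: 0.0282
14 [[0.6325, -0.3136, 0.0115], [0.6343, -0.3056, 0.0279], [0.6736, -0.2335, 0.0293]]
[-1.17200013 -0.3025277   0.08654068] [ 0.51852753 -0.27782323  0.02891574]
```

View pics/s16z.png

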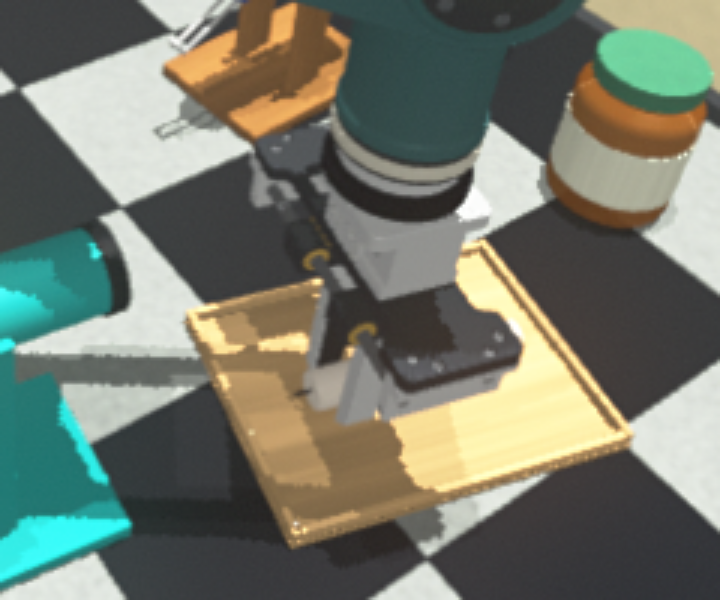

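The candle is lying on the floor, with its far-end top at z ≈ 0.029. I'll open wider, rise clear and check.

```bash
python3 -m inch '[{"linear":[0,0,0.02],"twist":0,"gripper":0.5},{"linear":[0,0,0.02],"twist":0,"gripper":0.5},{"linear":[0,0,0.02],"twist":0,"gripper":0.5},{"linear":[0,0,0.2],"twist":0,"gripper":0.5},{"linear":[0,0,0.4],"twist":0,"gripper":0.5},{"linear":[0,0,0.6],"twist":0,"gripper":0.5},{"linear":[0,0,0.8],"twist":0,"gripper":0.5},{"linear":[0,0,1],"twist":0,"gripper":0.5},{"linear":[0,0,1],"twist":0,"gripper":0.5}]'
python3 -m inch '[{"linear":[-0.2,0.2,0.3],"twist":0,"gripper":0.5},{"linear":[-0.4,0.5,0.6],"twist":0,"gripper":0.5},{"linear":[-0.6,0.8,0.8],"twist":0,"gripper":0.5},{"linear":[-0.8,1,0.8],"twist":0,"gripper":0.5},{"linear":[-0.8,1,0.8],"twist":0,"gripper":0.5},{"linear":[-0.8,1,0.8],"twist":0,"gripper":0.5}]'
python3 - <<'E'
from h import *
for n in('side','top'):
    s=snap(n,'f%s.png'%n);P=pts(s);H=cv2.cvtColor(s['image'],cv2.COLOR_RGB2HSV)
    c=np.array([.560,-.288]);a=np.radians(-14.4);R=np.array([[np.cos(a),np.sin(a)],[-np.sin(a),np.cos(a)]])
    L=(P[...,:2]-c)@R.T
    m=(abs(L[...,0])<.1)&(abs(L[...,1])<.07)&(P[...,2]>.018)&(P[...,2]<.06)
    m=cv2.morphologyEx(m.astype(np.uint8),cv2.MORPH_OPEN,np.ones((3,3)))>0
    q=np.c_[L[m],P[m][:,2]];print(n,len(q),np.percentile(q,[1,50,99],axis=0).round(4).tolist())
    u=np.linalg.svd(q-q.mean(0))[2][0];print('axis',u.round(3),'tilt deg',np.degrees(np.arcsin(abs(u[2]))))
E
```

```text
time: 15.12
tool_pos: [0.5211, -0.2795, 0.1346]
ee_rot: [-3.138, 0.009, 2.896]
wrist_force: [0.2, -0.7, 1.4]
width: 0.0468
time: 15.62
tool_pos: [0.4383, -0.1772, 0.2091]
ee_rot: [-3.141, 0.001, 2.897]
wrist_force: [-0.7, -0.8, -1.0]
width: 0.0474
side 900 [[-0.0628, -0.0121, 0.0185], [0.0021, -0.0045, 0.0273], [0.0757, 0.01, 0.0311]]
axis [-1.    -0.001 -0.004] tilt deg 0.2312383028489261
top 232 [[-0.0169, -0.0095, 0.0184], [0.0308, 0.0021, 0.0258], [0.0773, 0.0112, 0.0334]]
axis [-1.     0.003 -0.001] tilt deg 0.07086183708361296
```

View pics/fside.png

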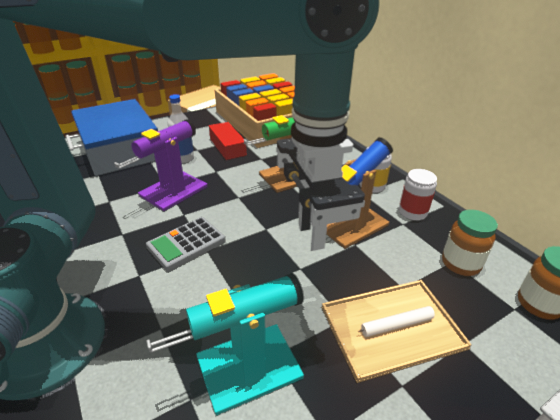

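View pics/ftop.png

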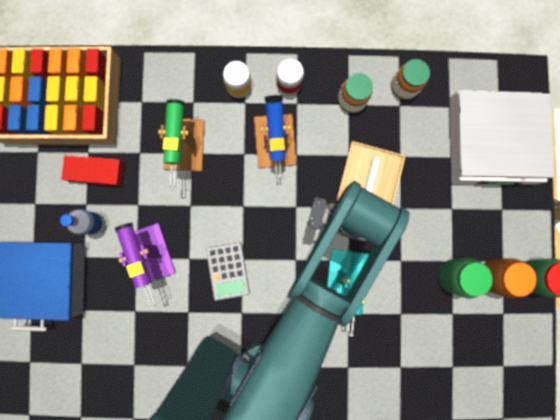

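The candle lies flat and central in the tray, at about (398,321) in the side view and (373,173) in the top view. The gripper is clear, so I'll hand in.

```bash
python3 -c "
from bench import robot
print(robot.close_job());o=robot.get_obs();print(o['time'],o['wrist_force'],o['width'])"
```

```text
the job is handed in; nothing more can be done
None
the job is handed in; nothing more can be done
```

The white candle is lying flat in the wooden tray, and I handed the job in after about 16 s; no verdict was reported. I pressed the blue tube's plate down to its stop and the candle slid out to the wire. I then gripped its exposed end, raised it 10 mm square to the tube, drew it out along the tube and laid it in the tray.

- **Candle in the tray:** the side camera puts its centre about 6 mm along and 5 mm across from the tray's centre. Its tilt is about 0.2° and its top is at z ≈ 0.029 m, which is right for lying on the floor. The arm partly hid it from the top camera, but the visible part agreed.
- **Not fully level on release:** pushing the wick end against the floor levelled the candle only to about 17°, because it slipped a little in the pads. Its centre dropped the last 20 mm or so on release. I worked out a bound of about 0.7 m/s, below the 0.8 m/s limit, but did not measure the speed.
- **Green tube:** I never touched it, and it looks unmoved in the final pictures.
- **Robot:** the gripper is clear of everything. The highest wrist force I read was about 14 N, against the 120 N limit.

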